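# Clamp a parcel with the notched slide

### The arm

A 7-joint arm with a two-finger parallel gripper is mounted at the origin on a cart in front of the work surface, level with it; the furniture and walls round the work are solid. World frame = base frame: x ahead of the robot, y to its left, z up, the work surface at z = 0. Lengths are in mm, angles in rad, forces in N, time in s.
With the tool pointing down it reaches from about 400 to 875 mm from the base axis. Payload 4.4 kg.
Tool frame: the origin (TCP) lies at the very end of the fingers, on their centre line; the grasp point (between the pads) lies 19 mm behind it; z points along the fingers, y is the line along which they close (so a half turn about z gives the same grasp; the last joint's range is limited). The gripper opens to 85 mm and grips with 20 to 120 N. Pads are 22 mm wide; open, the fingers measure 114 mm over their backs; the gripper's body (76 mm by 85 mm) begins 54 mm behind the grasp point. The pads swing forward as they close: fully open they stand 13 mm farther back than shut.
Start: joints at [-1.39, 0.628, 0.038, 1.517, -0.027, 0.996, -0.02], TCP at [158.77, 630.325, 211.313] pointing down, gripper open.
Joint ranges: [-3.06, 3.06], [-0.37, 2.12], [-1.25, 1.32], [0.18, 2.47], [-1.1, 4.24], [0.23, 1.98], [-2.94, 2.94]. Speed limits (rad/s): [2.57, 2.57, 3.14, 3.14, 3.14, 3.14, 3.14].

### API

Orientations are given as [roll, pitch, yaw] about the fixed x, y, z axes, in that order (R = Rz(yaw) Ry(pitch) Rx(roll)).
In Python, from cell import read_state, get_image, camera_info, finish_job gives the robot as it stands.
- The arm moves only by the tool play_rows, never from a script. Its argument "deltas" is one flat list of numbers, 7 for each row, row after row: the shift along the tool's x, y, z in mm, then the turn, a rotation vector about the tool's x, y, z in rad, then the opening, from 0 (shut) to 1 (fully open). In form: [dx, dy, dz, ax, ay, az, grip, dx, dy, dz, ax, ay, az, grip, ...]. A call has 1 to 10 rows; each row is the pose to reach, as a shift and turn from the pose commanded when the call began, along the tool's axes at that moment; what a row does not reach only later rows make up. A row lasts 1/8 s, in which the tool goes at most 62.5 mm and 10.7 degrees, less where a joint would pass 70% of its speed; a pose out of reach is approached as far as the arm can. A call with a gripper value outside its range is refused whole. The fingers move at their own pace and stop on an object; the grip force is fixed at half the most. Time passes only in rows, so rows that repeat a pose let the fingers close. It gives the time, the measured TCP pose, the force, the opening and the grip force at its end, in the units of the state.
- read_state(): the state, without advancing time (a new reading comes with each control period).
- get_image(name): name is "scene" or "top" or "wrist"; returns the picture (400x640x3 uint8, red, green, blue); there is no depth.
- camera_info(name): a dict with "fx", "fy", "cx", "cy" (pixels), "T" (4x4, takes a point from camera to world coordinates). Camera axes: x right, y down, z forward; pixel columns grow to the right and rows downward; lengths in mm; the calibration is good to about 2 mm. A picture is of the moment at which its call begins: read the wrist's pose just before it. camera_info takes no time and is no camera call; for the wrist camera it gives the pose at the moment of the call.
- finish_job(): hands the job in; it is judged then, once.
The state is a dict: "clock": time; "qpos": joint angles; "qd": joint speeds; "tau": joint torques, N m; "eef_pos": TCP position; "tool_rot": TCP orientation; "force": force on the tool from outside, world axes, zero at the start; "torque": the same for the moment, N m; "width": finger opening in mm; "gripper_force": force on a finger pad.
Only numpy, scipy, OpenCV 4.12 (cv2) and the standard library are available. Lean on these libraries where they do the work, as an engineer would, in place of code of your own. Each camera call takes 0.05 s, during which the arm holds its last target. There are 200 camera calls.

### The job

The small parcel lies loose in the clamp. Lift the carriage's release bar and, holding it up, slide the carriage until its sprung pad has pushed the parcel square against the fence and is itself pressed in about half of its travel; then let the bar go so that it drops fully into the nearest notch and the parcel stays firmly clamped. Do not crush the parcel or run the pad to its stop, and leave the other things on the table alone.

Things in the scene. Friction and masses are not known exactly. Their poses are not given: they have to be found in the camera images.
- clamp: parcel clamp screwed to the table: aluminium base plate 160 x 380 x 12 mm. Origin at table height on the plate's middle line; in its own frame the plate spans x -80 to +80, y -200 to +180 mm. A carriage slides along the clamp's own y axis on two rails (x = -60 and +60, tops 32 mm above the table); toward +y it nears the parcel and the fence
- carriage: sliding grey block 144 mm wide, top 70 mm above the table; origin at table height below the release bar, axes as the clamp's. About 10 N of friction. Starts at clamp y -140 to -110 mm, can travel to +40. On its +y side a sprung pad (64 x 36 mm, centre 38 mm up) gives 18 mm at 0.8 N per mm, then hits its stop; a screw sets its face 42 to 66 mm ahead of the bar, differently each time
- notched_rail (a point): -y end of the rail on the clamp's -x side, on its top, 32 mm above the table. After a bare parking stretch (up to clamp y of about -85 mm) the rail has square notches every 10 mm, 3.8 mm wide, with 6.2 mm wide tooth tops between. Exactly where along the rail the notches lie differs from time to time by 5 mm either way and is not given
- bar_grip (a point): centre of the release bar, a steel bar across the top of the carriage: 130 mm along the clamp's x, 12 mm wide along its y, 14 mm high; this point is 108 mm above the table when the bar is down. It moves with carriage and bar. 31 mm of free air under the bar between its two posts (x = +-45 mm); no other part of the clamp, nor the parcel, is higher than 76 mm
- release_bar (a joint): how far the bar is up, m: 0 fully down (its 2.5 mm wide tooth in a notch or on the parking stretch), about 0.006 when the tooth stands on top of the rail's teeth, not caught, 0.012 at the upper stop. The carriage passes over the teeth only above 0.006. Spring and weight pull it down with 6 N at the bottom, 8 N at the top
- parcel: small brown cardboard parcel, box 64 mm along its x, 86 mm along its y, 51 mm high (a label on top stands up to 63 mm), 0.1 to 0.2 kg, lying loose on the base plate between pad and fence. Origin under its middle, on the base plate 12 mm above the table; its y axis points roughly along the clamp's y
- fence: fixed dark steel fence on the base plate, 90 mm wide, 50 mm high; origin at the foot of the face that looks toward the parcel and the carriage (the clamp's -y direction); its axes are the clamp's axes
- label_roll: bystander: white label roll 69 mm across, 60 mm high, standing behind the clamp; origin under its middle
- staple_box: bystander: small box of staples 38 x 75 x 24 mm in front of the clamp; origin under its middle
- marker_black: bystander: marker pen 137 x 18 mm lying in front of the clamp; origin under its middle
- calculator: bystander: desk calculator 119 x 69 x 18 mm behind the clamp; origin under its middle
Mind the look-alikes: they are no part of the job. Leave any pink look-alike of the parcel alone.

How it is judged:
By the outcome, as a careful person would: the job done as asked, in the order asked, and still so for the second after the job is handed in, with the robot touching nothing.
It also fails if it takes over 64 s, if anything falls off the work surface, if the arm or the gripper's body presses on something with over 40 N, if the wrist force passes 120 N, or if a joint passes its speed limit or range.

## Working session

There is one attempt and no reset: what is moved stays moved. The work goes in short steps, Python scripts to look and compute and a tool call to move; the robot and the scene stay as the last step left them, time stands still between calls to the robot, and variables do not carry over. Pictures are saved under pics/ and viewed, at most 10 in all, crops included, and the job is handed in when it is done.

Besides the shell and the picture viewer there is one more tool, called after ">>>" by a JSON object that holds its "api" and its "payload", one argument or row to a line. play_rows: Moves the arm, as the interface text tells. Its arguments: {"type":"object","properties":{"deltas":{"type":"array"}},"required":["deltas"]}

```bash
mkdir -p pics; ls
python3 - <<'E'
from cell import *
import cv2,numpy as np
s=read_state();print(s['clock'],s['eef_pos'],s['tool_rot'],s['width'],s['force'])
for n in('scene','top'):
    im=get_image(n);cv2.imwrite(f'pics/{n}0.png',im[:,:,::-1])
    c=camera_info(n);print(n,c['fx'],c['fy'],c['cx'],c['cy']);print(np.round(c['T'],3).tolist())
E
```

```text
pics
0.0 [158.62864288 629.64462481 210.37651186] [-3.13964679e+00  5.86148785e-05  2.89478965e+00] 85.3464772049176 [ 0.03322039 -0.03996897 -0.93698479]
scene 476.3237848478304 476.3237848478304 320.04154781508925 197.49566201698516
[[0.681, -0.486, 0.547, -123.81], [-0.732, -0.451, 0.511, -537.481], [-0.002, -0.749, -0.663, 930.872], [0.0, 0.0, 0.0, 1.0]]
top 505.82302811890037 505.82302811890037 316.4318124804907 200.53292395874973
[[0.005, -0.983, 0.182, 302.41], [-1.0, -0.006, -0.006, 121.492], [0.006, -0.182, -0.983, 1545.659], [0.0, 0.0, 0.0, 1.0]]
```

View pics/top0.png

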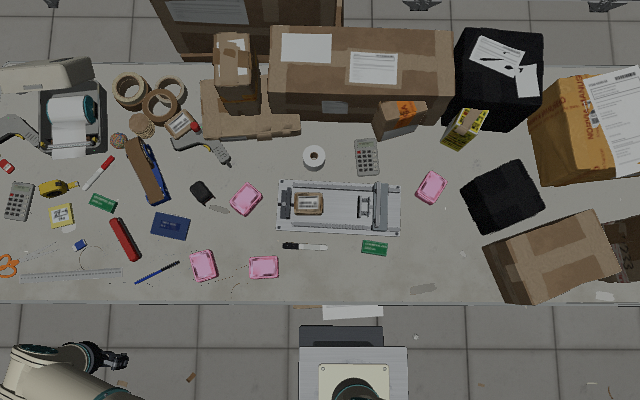

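View pics/scene0.png

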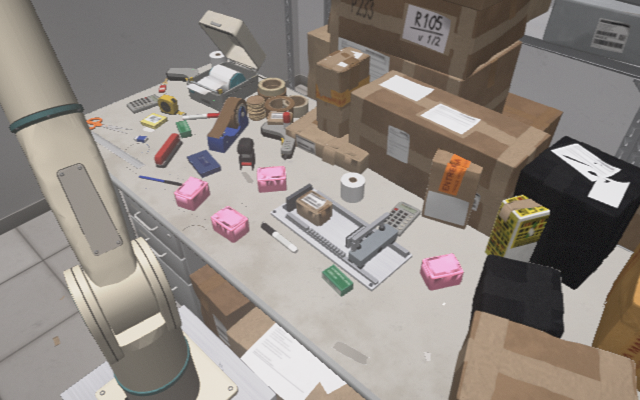

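The top view shows the clamp at about (340,207) px, with the fence at its left end (285,205), the parcel at (309,203) and the carriage at the right (380,207). So clamp +y is roughly world +y. I'll enlarge both views.

Run:
```python
import cv2
a=cv2.imread('pics/top0.png')[165:250,265:415]
cv2.imwrite('pics/topc.png',cv2.resize(a,None,fx=5.3,fy=5.3,interpolation=cv2.INTER_CUBIC))
a=cv2.imread('pics/scene0.png')[170:300,260:430]
cv2.imwrite('pics/scenec.png',cv2.resize(a,None,fx=4.5,fy=4.5,interpolation=cv2.INTER_CUBIC))
```

```text
(no output)
```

View pics/topc.png

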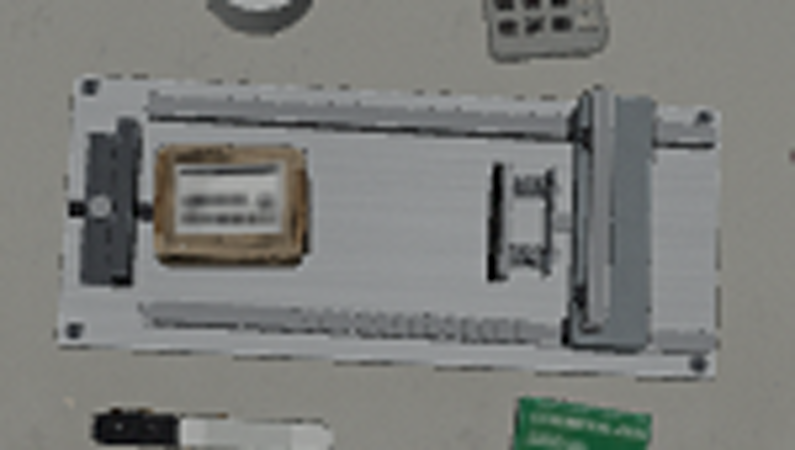

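View pics/scenec.png

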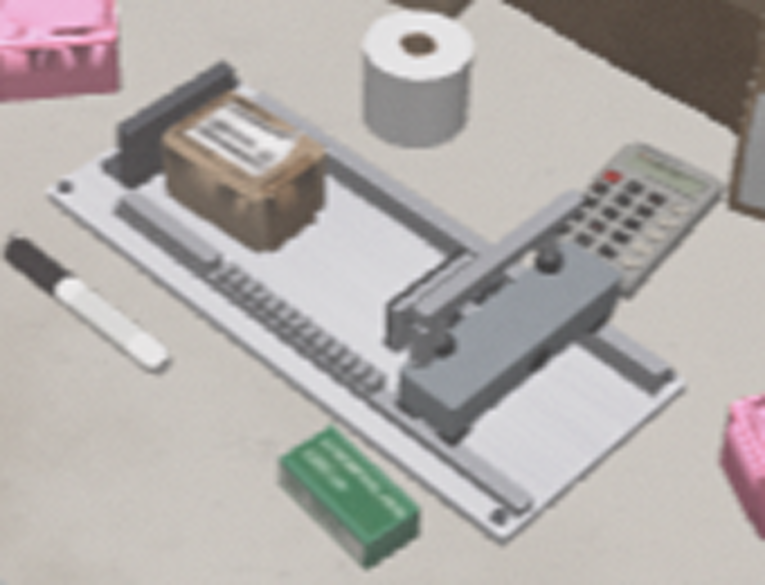

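Crops: plate corners in topc are TL(78,75), TR(718,112), BR(715,378), BL(58,345). The bar runs from (598,90) to (592,325). The pad face is its left edge, x≈490. I'll turn these into positions.

```bash
cat > h.py <<'E'
from cell import *
import cv2,numpy as np
def ray(n,u,v,z,c=None):
    c=c or camera_info(n);T=np.array(c['T'])
    d=T[:3,:3]@[(u-c['cx'])/c['fx'],(v-c['cy'])/c['fy'],1]
    return T[:3,3]+d*(z-T[2,3])/d[2]
def proj(n,P,c=None):
    c=c or camera_info(n);T=np.array(c['T'])
    q=(np.atleast_2d(P)-T[:3,3])@T[:3,:3]
    return np.c_[q[:,0]/q[:,2]*c['fx']+c['cx'],q[:,1]/q[:,2]*c['fy']+c['cy']]
E
python3 - <<'E'
from h import *
f=lambda u,v,z:ray('top',u/5.3+265-.4,v/5.3+165-.4,z)
g=lambda u,v,z:ray('scene',u/4.5+260-.4,v/4.5+170-.4,z)
c=[f(78,75,12),f(718,112,12),f(715,378,12),f(58,345,12)];print(np.round(c,1))
d=[g(52,190,12),g(503,542,12),g(685,385,12)];print('scene BL BR TR',np.round(d,1))
# fit pose
L=np.array([[80,180],[80,-200],[-80,-200],[-80,180.]])
W=np.array(c)[:,:2];a=L-L.mean(0);b=W-W.mean(0)
th=np.arctan2((a[:,0]*b[:,1]-a[:,1]*b[:,0]).sum(),(a*b).sum())
R=np.array([[np.cos(th),-np.sin(th)],[np.sin(th),np.cos(th)]]);o=W.mean(0)-R@L.mean(0)
print('yaw',th,'o',o,'res',np.round(W-(L@R.T+o),1))
cl=lambda p:np.round((p[:2]-o)@R,1)
print('bar ends',cl(f(598,90,115)),cl(f(592,325,115)))
print('bar scene',cl(g(415,305,115)),cl(g(580,195,115)))
print('pad face',cl(f(490,222,56)),'fence face',cl(f(140,200,62)),'parcel near top edge',cl(f(310,205,63)),cl(f(155,205,63)))
E
```

```text
[[ 654.4  228.5   12. ]
 [ 634.5 -146.5   12. ]
 [ 478.1 -140.8   12. ]
 [ 495.1  237.2   12. ]]
scene BL BR TR [[ 496.6  229.7   12. ]
 [ 474.1 -146.4   12. ]
 [ 631.4 -153.5   12. ]]
yaw -0.048418381533115985 o [566.03389478  54.59874131] res [[-0.2 -2. ]
 [-1.7  2.6]
 [ 1.7  0.5]
 [ 0.3 -1.1]]
bar ends [  63.7 -114.7] [ -65.9 -115.5]
bar scene [ -63.7 -118.6] [  63.2 -125.4]
pad face [ -2.2 -63.2] fence face [ -1.4 134.4] parcel near top edge [ 0.7 38.8] [ -4.  125.7]
```

>>> {"api": "play_rows", "payload": {
  "deltas": [-30, -30, -10, 0, 0, 0, 1, -60, -60, -20, 0, 0, -0.02, 1, -95, -97, -30, 0, 0, -0.04, 1, -130, -133, -30, 0, 0, -0.06, 1, -165, -169, -30, 0, 0, -0.08, 1, -200, -205, -30, 0, 0, -0.1, 1, -235, -241, -30, 0, 0, -0.12, 1, -270, -277, -30, 0, 0, -0.14, 1, -300, -308, -30, 0, 0, -0.16, 1, -330, -338, -30, 0, 0, -0.198, 1]
}}

```text
clock: 1.35
eef_pos: [396.6, 220.4, 241.2]
tool_rot: [-3.141, -0.0, 3.094]
force: [0.7, 0.5, 0.4]
width: 85.3
gripper_force: 0.0
```

Run:
```python
from h import *
s=read_state();print(s['clock'],s['eef_pos'],s['tool_rot'],np.round(s['qpos'],2))
```

```text
1.35 [396.61110876 220.42282662 241.19085236] [-3.14141527e+00 -2.48613112e-04  3.09363347e+00] [-0.62  0.31  0.06  2.   -0.03  0.83  0.98]
```

>>> {"api": "play_rows", "payload": {
  "deltas": [-25, -38, 0, 0, 0, 0, 1, -52, -80, 0, 0, 0, 0, 1, -80, -124, 0, 0, 0, 0, 1, -108, -168, 0, 0, 0, 0, 1, -135, -210, 0, 0, 0, 0, 1, -160, -248, 0, 0, 0, 0, 1, -177, -274, 0, 0, 0, 0, 1, -177, -274, 0, 0, 0, 0, 1, -177, -274, 0, 0, 0, 0, 1]
}}

```text
clock: 2.48
eef_pos: [558.9, -59.4, 240.8]
tool_rot: [3.141, -0.002, 3.093]
force: [0.2, -0.2, -0.8]
width: 85.3
gripper_force: 0.0
```

Run:
```python
from h import *
s=read_state();print(s['clock'],s['eef_pos'],s['tool_rot'],s['force'])
c=camera_info('wrist');im=get_image('wrist');cv2.imwrite('pics/w1.png',im[:,:,::-1]);print(np.round(c['T'],3).tolist(),c['fx'])
import pickle;pickle.dump(c,open('w1.pkl','wb'))
```

```text
2.475 [558.91015871 -59.36191279 240.82103829] [ 3.14068731e+00 -1.51330957e-03  3.09342196e+00] [ 0.22992511 -0.1870917  -0.81400292]
[[0.047, 0.965, 0.258, 492.916], [0.999, -0.046, -0.012, -56.356], [0.0, 0.258, -0.966, 403.815], [0.0, 0.0, 0.0, 1.0]] 330.5477235787414
```

View pics/w1.png

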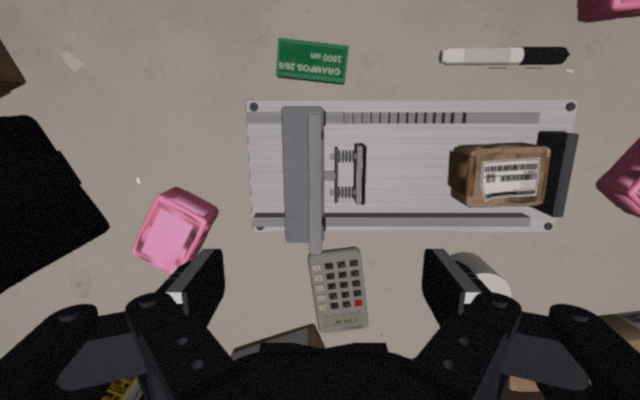

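The wrist view shows the whole clamp: plate corners about (247,100), (578,101), (252,232), (554,232). The bar is at column 315 and rows 113–255, the pad at 360, the parcel at 450–548, the fence at 552–577, and dark notches at columns 340–465 on row 117. I'll zoom in to measure the edges.

Run:
```python
import cv2
a=cv2.imread('pics/w1.png')[92:258,240:440]
b=cv2.imread('pics/w1.png')[92:258,400:600]
f=lambda a:cv2.resize(a,None,fx=4,fy=3.6,interpolation=cv2.INTER_CUBIC)[:,:]
import numpy as np
s=cv2.imread('pics/w1.png')[94:260,240:590]
cv2.imwrite('pics/w1c.png',cv2.resize(s,None,fx=2.28,fy=3.5,interpolation=cv2.INTER_CUBIC))
g=cv2.cvtColor(cv2.imread('pics/w1.png'),cv2.COLOR_BGR2GRAY)
print(g[115:120,322:475].mean(0).astype(int).tolist())
print('pad row',g[150,325:372].tolist())
print('bar row',g[180,278:330].tolist())
```

```text
[98, 75, 49, 76, 110, 123, 122, 124, 123, 123, 123, 123, 123, 123, 122, 123, 123, 124, 123, 123, 121, 103, 106, 117, 120, 118, 119, 120, 122, 120, 95, 99, 118, 119, 118, 119, 121, 121, 119, 93, 93, 114, 120, 119, 120, 120, 122, 119, 91, 86, 110, 118, 119, 120, 120, 121, 114, 85, 79, 104, 116, 119, 119, 119, 121, 112, 82, 70, 101, 116, 120, 119, 120, 118, 109, 75, 63, 99, 118, 117, 119, 119, 118, 107, 73, 56, 96, 116, 118, 119, 120, 118, 104, 71, 50, 90, 114, 118, 118, 119, 118, 99, 67, 48, 84, 110, 118, 118, 119, 117, 96, 62, 47, 75, 105, 118, 119, 118, 117, 92, 59, 45, 68, 102, 118, 117, 117, 116, 92, 56, 42, 61, 99, 115, 119, 117, 120, 121, 123, 116, 84, 48, 41, 61, 102, 121, 124, 123, 124, 122, 124, 123, 123]
pad row [164, 164, 165, 163, 165, 162, 160, 164, 161, 118, 76, 70, 80, 101, 113, 141, 152, 131, 121, 144, 135, 117, 142, 153, 130, 119, 144, 133, 99, 65, 43, 47, 99, 123, 125, 126, 121, 91, 42, 26, 43, 102, 148, 165, 165, 167, 164]
bar row [158, 159, 156, 157, 156, 122, 99, 102, 109, 110, 106, 106, 106, 109, 109, 108, 107, 106, 112, 106, 107, 106, 107, 107, 109, 104, 108, 108, 108, 105, 98, 109, 116, 122, 124, 125, 125, 122, 120, 121, 120, 120, 115, 95, 89, 98, 117, 136, 138, 136, 135, 135]
```

View pics/w1c.png

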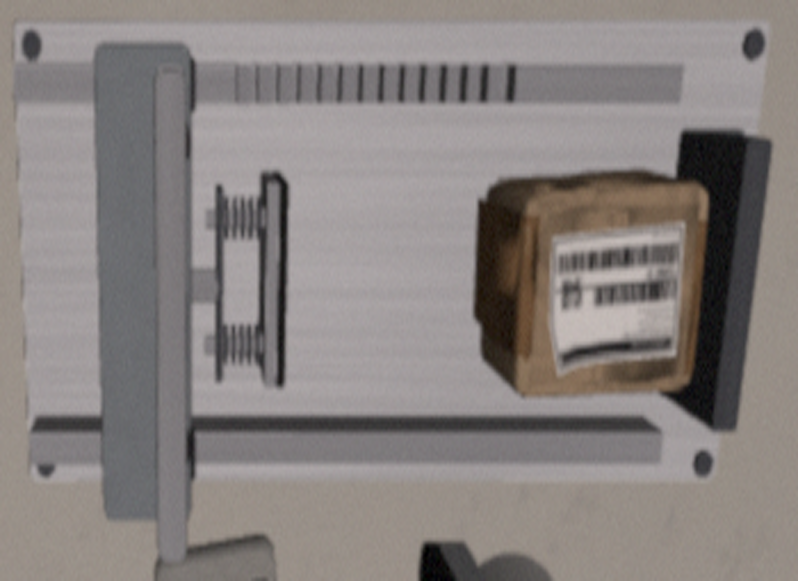

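Run:
```python
from h import *
import pickle
from scipy.optimize import least_squares
c=pickle.load(open('w1.pkl','rb'))
m=lambda u,v:np.array([u/2.28+240-.3,v/3.5+94-.3])
L=np.array([[-80,-200,12],[-80,180,12],[80,-200,12],[80,180,12.]])
U=np.array([m(14,22),m(770,22),m(30,483),m(715,483)])
def W(p,L):
    cs,s=np.cos(p[2]),np.sin(p[2]);L=np.atleast_2d(L)
    return np.c_[p[0]+cs*L[:,0]-s*L[:,1],p[1]+s*L[:,0]+cs*L[:,1],L[:,2]]
r=least_squares(lambda p:(proj('wrist',W(p,L),c)-U).ravel(),[566,54,-.048]);p=r.x
print('pose',p,np.round(r.fun,1))
R=np.array([[np.cos(p[2]),-np.sin(p[2])],[np.sin(p[2]),np.cos(p[2])]])
cl=lambda uv,z:np.round((ray('wrist',uv[0],uv[1],z,c)[:2]-p[:2])@R,1)
print('bar L,R edge',cl((308.5,180),115),cl((321.3,180),115))
print('bar ends',cl(m(172,65),115),cl(m(172,560),115))
print('pad face',cl(m(283,180),56),cl(m(286,375),56),cl((325+40.5,150),56))
print('pad back plate / front block',cl(m(220,280),45),cl(m(187,280),70))
print('parcel',cl(m(478,320),12),cl(m(478,205),12),cl(m(690,375),63),cl(m(703,190),63))
print('fence top near',cl(m(683,135),62),cl(m(715,425),62),cl(m(683,135),50),cl(m(715,425),50))
print('notch',[cl((322+i,117),32)[1] for i in (21.4,30.5,139.7)], 'rail ends',cl(m(684,85),32),cl(m(660,445),32),cl(m(17,85),32))
print('bar world',W(p,[[0,-117,108]]))
```

```text
pose [ 5.66014570e+02  5.12826905e+01 -4.74879175e-02] [-1.4 -0.2  1.6 -0.2 -0.6  0.5  0.3  0.5]
bar L,R edge [  -8.4 -123.8] [  -8.4 -112.4]
bar ends [ -66.7 -117.5] [  62.7 -118.3]
pad face [-33.3 -68.2] [ 27.  -64.9] [-28.2 -66.3]
pad back plate / front block [ -1.  -96.3] [  -5.7 -112.2]
parcel [19.2 42.5] [-20.5  38.6] [ 25.1 123.6] [-31.1 119.8]
fence top near [-46.9 108.8] [ 41.4 138.9] [-46.1 116.5] [ 45.2 147.7]
notch [np.float64(-88.6), np.float64(-78.6), np.float64(40.6)] rail ends [-60.3 126. ] [ 58.1 133.6] [ -60.3 -193.7]
bar world [[560.46057133 -65.58541078 108.        ]]
```

>>> {"api": "play_rows", "payload": {
  "deltas": [-2, -6, 30, 0, 0, 0, 1, -2, -6, 65, 0, 0, 0, 1, -2, -6, 100, 0, 0, 0, 1, -2, -6, 130, 0, 0, 0, 1, -2, -6, 148, 0, 0, 0, 1, -2, -6, 152, 0, 0, 0, 1, -2, -6, 152, 0, 0, 0, 1]
}}

```text
clock: 3.4
eef_pos: [561.5, -65.7, 89.7]
tool_rot: [3.141, 0.0, 3.094]
force: [1.0, 0.2, 0.5]
width: 85.3
gripper_force: 0.0
```

Run:
```python
from h import *
s=read_state();print(s['clock'],s['eef_pos'],s['tool_rot'],s['force'])
im=get_image('wrist');cv2.imwrite('pics/w2.png',im[:,:,::-1])
```

```text
3.4 [561.46084954 -65.65398134  89.71215523] [3.14126762e+00 2.92386317e-04 3.09391919e+00] [1.04662534 0.22611634 0.52017186]
```

View pics/w2.png

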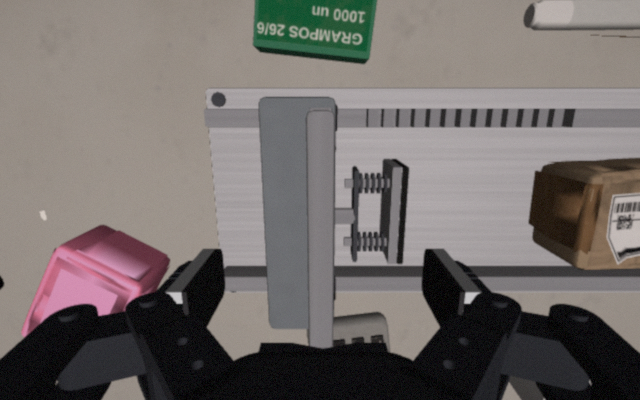

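The bar (column ~321) is centred between the fingers (220 and 424). I'll close on it.

>>> {"api": "play_rows", "payload": {
  "deltas": [0, 0, 0, 0, 0, 0, 0.5, 0, 0, 0, 0, 0, 0, 0.25, 0, 0, 0, 0, 0, 0, 0, 0, 0, 0, 0, 0, 0, 0, 0, 0, 0, 0, 0, 0, 0, 0, 0, 0, 0, 0, 0, 0, 0, 0, 0, 0, 0, 0, 0]
}}

```text
clock: 4.32
eef_pos: [561.4, -66.8, 89.6]
tool_rot: [-3.141, 0.0, 3.093]
force: [-0.1, -1.4, 5.4]
width: 9.4
gripper_force: 59.5
```

>>> {"api": "play_rows", "payload": {
  "deltas": [0, 0, -3, 0, 0, 0, 0, 0, 0, -6, 0, 0, 0, 0, 0, 0, -9, 0, 0, 0, 0, 0, 0, -9.5, 0, 0, 0, 0, 0, 0, -9.5, 0, 0, 0, 0]
}}

```text
clock: 4.95
eef_pos: [561.3, -66.7, 98.6]
tool_rot: [-3.141, -0.0, 3.093]
force: [1.6, -3.1, -7.1]
width: 9.3
gripper_force: 58.5
```

Run:
```python
from h import *
s=read_state();print(s['clock'],s['eef_pos'],s['tool_rot'],s['force'],s['torque'],s['width'],s['gripper_force'])
im=get_image('wrist');cv2.imwrite('pics/w3.png',im[:,:,::-1])
```

```text
4.95 [561.26570188 -66.72718032  98.64968672] [-3.14127159e+00 -8.50147337e-05  3.09263458e+00] [ 1.57249006 -3.08100277 -7.14598107] [-0.69015781 -0.45209992  0.00393175] 9.303641846664068 58.485147356987
```

View pics/w3.png

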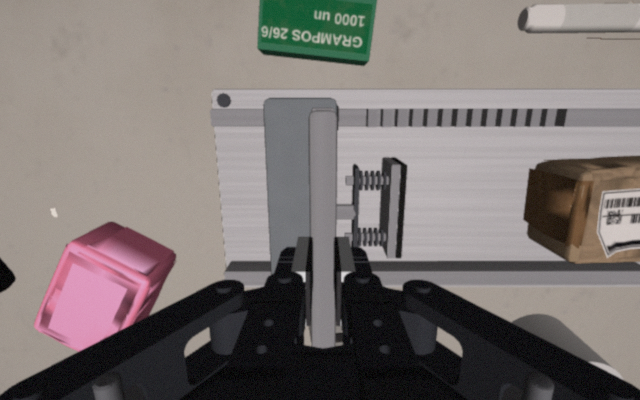

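>>> {"api": "play_rows", "payload": {
  "deltas": [0, 5, 0, 0, 0, 0, 0, 0, 14, 0, 0, 0, 0, 0, 0, 24, 0, 0, 0, 0, 0, 0, 34, 0, 0, 0, 0, 0, 0, 44, 0, 0, 0, 0, 0, 0, 54, 0, 0, 0, 0, 0, 0, 64, 0, 0, 0, 0, 0, 0, 74, 0, 0, 0, 0, 0, 0, 82, 0, 0, 0, 0, 0, 0, 86, 0, 0, 0, 0]
}}

```text
schema error: expected a multiple of 7 numbers
```

>>> {"api": "play_rows", "payload": {
  "deltas": [0, 2, 0, 0, 0, 0, 0, 0, 4, 0, 0, 0, 0, 0, 0, 6, 0, 0, 0, 0, 0, 0, 8, 0, 0, 0, 0, 0, 0, 9, 0, 0, 0, 0, 0]
}}

```text
clock: 5.62
eef_pos: [561.6, -61.5, 98.8]
tool_rot: [-3.137, 0.0, 3.091]
force: [0.6, -9.1, -6.9]
width: 9.4
gripper_force: 58.6
```

Run:
```python
from h import *
import pickle
s=read_state();print(s['clock'],s['eef_pos'],s['tool_rot'],s['force'],s['torque'],s['width'])
c=camera_info('wrist');im=get_image('wrist');cv2.imwrite('pics/w4.png',im[:,:,::-1]);pickle.dump(c,open('w4.pkl','wb'))
```

```text
5.625 [561.55636483 -61.49603475  98.78060951] [-3.13706041e+00  3.30582851e-04  3.09050020e+00] [ 0.57983251 -9.13307533 -6.94846947] [-2.25361365 -0.36994295  0.05845834] 9.445843917375985
```

View pics/w4.png

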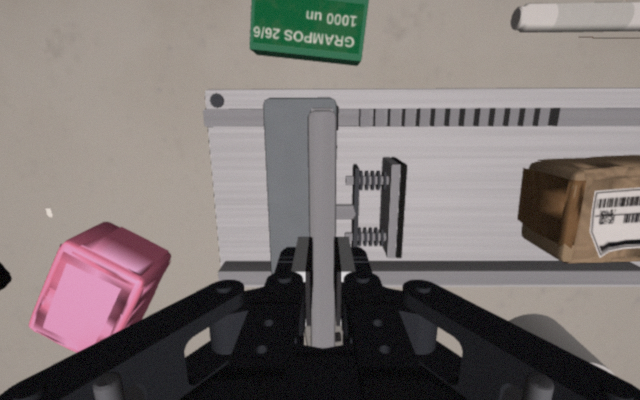

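The carriage slides with about 9 N of drag, and the bar is still held up. The first call was refused for its number count, so I'll go on in shorter calls.

>>> {"api": "play_rows", "payload": {
  "deltas": [0, 8, 0, 0, 0, 0, 0, 0, 17, 0, 0, 0, 0, 0, 0, 26, 0, 0, 0, 0, 0, 0, 35, 0, 0, 0, 0, 0, 0, 44, 0, 0, 0, 0, 0, 0, 53, 0, 0, 0, 0, 0, 0, 62, 0, 0, 0, 0, 0, 0, 70, 0, 0, 0, 0, 0, 0, 76, 0, 0, 0, 0, 0, 0, 80, 0, 0, 0, 0, 0]
}}

```text
clock: 6.92
eef_pos: [565.3, 18.4, 98.6]
tool_rot: [-3.137, -0.0, 3.09]
force: [1.8, -10.9, -6.9]
width: 9.8
gripper_force: 58.6
```

Run:
```python
from h import *
import pickle
s=read_state();print(s['clock'],s['eef_pos'],s['tool_rot'],s['force'],s['torque'],s['width'])
c=camera_info('wrist');im=get_image('wrist');cv2.imwrite('pics/w5.png',im[:,:,::-1]);pickle.dump(c,open('w5.pkl','wb'))
g=cv2.cvtColor(im,cv2.COLOR_RGB2GRAY)
print(g[225:230,330:480].mean(0).astype(int).tolist());print(g[116:120,330:480].mean(0).astype(int).tolist())
```

```text
6.925 [565.3243611   18.42015585  98.61438283] [-3.13688291e+00 -3.91802775e-04  3.09049081e+00] [  1.82800533 -10.899423    -6.89846766] [-2.26500761e+00 -4.71653878e-01  1.69869196e-03] 9.802272099942742
[134, 133, 134, 135, 118, 109, 148, 174, 177, 177, 177, 177, 177, 177, 175, 177, 178, 177, 177, 177, 173, 128, 59, 41, 60, 70, 68, 75, 101, 118, 137, 161, 163, 138, 118, 126, 156, 169, 149, 122, 119, 136, 160, 155, 129, 118, 123, 148, 159, 116, 53, 42, 44, 46, 46, 46, 45, 55, 101, 132, 139, 139, 139, 139, 137, 139, 140, 103, 39, 26, 24, 27, 47, 122, 163, 174, 176, 177, 176, 176, 177, 176, 176, 176, 177, 176, 176, 176, 173, 158, 107, 49, 34, 34, 33, 34, 30, 33, 32, 31, 31, 26, 28, 29, 30, 26, 29, 32, 40, 53, 66, 78, 89, 94, 94, 95, 94, 93, 94, 92, 94, 102, 114, 118, 124, 126, 128, 128, 129, 128, 129, 132, 164, 176, 149, 154, 190, 206, 207, 208, 208, 205, 201, 200, 200, 203, 205, 205, 206, 208]
[134, 135, 134, 133, 125, 106, 74, 56, 104, 131, 136, 137, 136, 134, 112, 105, 123, 132, 133, 133, 134, 133, 134, 133, 133, 136, 137, 134, 120, 86, 101, 126, 133, 133, 134, 133, 132, 132, 133, 134, 135, 136, 127, 92, 62, 105, 130, 133, 134, 133, 132, 133, 132, 133, 134, 137, 133, 105, 60, 62, 108, 131, 132, 134, 132, 133, 133, 133, 132, 135, 134, 109, 67, 49, 67, 111, 131, 134, 133, 133, 134, 133, 133, 133, 133, 119, 82, 50, 47, 70, 112, 130, 133, 131, 133, 134, 132, 133, 133, 137, 137, 137, 138, 135, 109, 69, 48, 43, 54, 99, 129, 136, 139, 139, 138, 139, 137, 138, 138, 138, 139, 138, 138, 136, 138, 137, 139, 137, 138, 138, 138, 137, 137, 137, 139, 138, 138, 138, 138, 138, 138, 138, 139, 138, 138, 138, 138, 139, 137, 137]
```

The camera moves with the carriage, so the pad edge (column ~403 now, uncompressed) reads spring compression directly at about 1.5 px/mm. I'll move on slowly.

>>> {"api": "play_rows", "payload": {
  "deltas": [0, 4, 0, 0, 0, 0, 0, 0, 8, 0, 0, 0, 0, 0, 0, 12, 0, 0, 0, 0, 0, 0, 16, 0, 0, 0, 0, 0, 0, 20, 0, 0, 0, 0, 0, 0, 24, 0, 0, 0, 0, 0, 0, 26, 0, 0, 0, 0, 0]
}}

```text
clock: 7.85
eef_pos: [566.5, 43.8, 98.5]
tool_rot: [-3.136, -0.001, 3.09]
force: [1.7, -11.5, -6.8]
width: 9.3
gripper_force: 58.7
```

```bash
cat > m.py <<'E'
from h import *
import sys
s=read_state();print(s['clock'],np.round(s['eef_pos'],2),np.round(s['tool_rot'],4),np.round(s['force'],1),np.round(s['torque'],2),round(s['width'],1))
print('carriage y est',(s['eef_pos'][1]+66.7)/.9989-118.1)
im=get_image('wrist');cv2.imwrite('pics/%s.png'%sys.argv[1],im[:,:,::-1])
g=cv2.cvtColor(im,cv2.COLOR_RGB2GRAY).astype(int)
print('pad back/face idx (330+)',g[225:230,345:425].mean(0).astype(int).tolist());print(g[116:120,330:425].mean(0).astype(int).tolist())
E
python3 m.py w6
```

```text
7.85 [566.52  43.82  98.54] [-3.1363e+00 -7.0000e-04  3.0902e+00] [  1.7 -11.5  -6.8] [-2.42 -0.47  0.08] 9.3
carriage y est -7.457425314218938
pad back/face idx (330+) [175, 175, 175, 174, 174, 169, 127, 57, 36, 59, 69, 69, 73, 107, 148, 166, 155, 131, 120, 132, 157, 166, 143, 119, 121, 147, 166, 153, 126, 119, 130, 157, 154, 105, 49, 42, 44, 46, 46, 46, 46, 58, 114, 139, 138, 138, 138, 137, 137, 136, 120, 78, 37, 23, 24, 26, 28, 28, 33, 46, 61, 74, 87, 93, 94, 94, 93, 93, 92, 93, 94, 102, 115, 120, 123, 126, 128, 129, 128, 128]
[133, 131, 135, 134, 124, 100, 72, 53, 99, 128, 132, 132, 133, 132, 133, 132, 133, 136, 136, 135, 132, 103, 108, 129, 131, 131, 133, 132, 131, 130, 133, 134, 135, 137, 132, 105, 71, 105, 131, 132, 131, 132, 132, 132, 132, 131, 135, 137, 133, 109, 70, 66, 109, 129, 132, 132, 133, 132, 133, 132, 132, 134, 136, 137, 136, 136, 137, 134, 100, 57, 53, 92, 125, 137, 138, 137, 137, 137, 137, 136, 137, 137, 137, 139, 136, 138, 138, 137, 138, 138, 137, 137, 135, 137, 138]
```

>>> {"api": "play_rows", "payload": {
  "deltas": [0, 2, 0, 0, 0, 0, 0, 0, 4, 0, 0, 0, 0, 0, 0, 5, 0, 0, 0, 0, 0, 0, 5, 0, 0, 0, 0, 0]
}}

```text
clock: 8.4
eef_pos: [566.8, 48.7, 98.5]
tool_rot: [-3.136, -0.001, 3.09]
force: [1.0, -9.6, -7.2]
width: 9.3
gripper_force: 58.7
```

```bash
cat > m.py <<'E'
from h import *
import sys
s=read_state();print(s['clock'],np.round(s['eef_pos'],2),np.round(s['tool_rot'],4),np.round(s['force'],1),np.round(s['torque'],2),round(s['width'],1))
print('carriage y est',(s['eef_pos'][1]+66.7)/.9989-118.1)
im=get_image('wrist');cv2.imwrite('pics/%s.png'%sys.argv[1],im[:,:,::-1])
def edges(f):
    g=cv2.cvtColor(cv2.imread(f),cv2.COLOR_BGR2GRAY).astype(int)
    a=g[225:230,345:425].mean(0)
    # falling crossing of 100 for plate; crossing of 80 for pad back (first <80 after plate+15)
    def fall(x,t,i0):
        i=next(i for i in range(i0,len(x)) if x[i]<t<=x[i-1]);return i-1+(x[i-1]-t)/(x[i-1]-x[i])
    p=fall(a,95,3);b=fall(a,90,int(p)+12);return 345+p,345+b,b-p,a[int(p):int(p)+60].astype(int).tolist()
for f in ('w5','w6',sys.argv[1]):
    e=edges(f'pics/{f}.png');print(f,np.round(e[:3],2))
print(e[3])
E
python3 m.py w7
```

```text
8.4 [566.76  48.72  98.52] [-3.1363e+00 -7.0000e-04  3.0902e+00] [ 1.  -9.6 -7.2] [-2.31 -0.51  0.05] 9.3
carriage y est -2.549241758069087
w5 [351.48 379.42  27.94]
w6 [351.46 378.27  26.81]
w7 [351.47 378.29  26.82]
[127, 58, 37, 58, 68, 69, 75, 108, 148, 166, 156, 131, 119, 133, 160, 166, 143, 121, 122, 147, 165, 152, 126, 119, 130, 157, 155, 105, 52, 41, 47, 44, 45, 49, 47, 58, 115, 141, 141, 139, 139, 138, 137, 136, 117, 73, 31, 26, 25, 24, 27, 28, 38, 53, 68, 80, 89, 94, 93, 92]
```

>>> {"api": "play_rows", "payload": {
  "deltas": [0, 2, 0, 0, 0, 0, 0, 0, 4, 0, 0, 0, 0, 0, 0, 5, 0, 0, 0, 0, 0, 0, 5, 0, 0, 0, 0, 0]
}}

```text
clock: 8.95
eef_pos: [567.0, 53.3, 98.5]
tool_rot: [-3.136, -0.001, 3.09]
force: [3.0, -10.1, -7.2]
width: 9.5
gripper_force: 58.7
```

```bash
python3 m.py w8
```

```text
8.95 [566.96  53.31  98.49] [-3.1359e+00 -8.0000e-04  3.0899e+00] [  3.  -10.1  -7.2] [-2.46 -0.48  0.08] 9.5
carriage y est 2.0431370823525725
w5 [351.48 379.42  27.94]
w6 [351.46 378.27  26.81]
w8 [351.48 376.61  25.13]
[128, 58, 37, 57, 70, 69, 84, 142, 160, 139, 121, 130, 158, 170, 151, 124, 120, 138, 161, 156, 131, 120, 130, 157, 163, 124, 67, 45, 44, 46, 47, 47, 47, 56, 111, 139, 139, 138, 139, 139, 138, 139, 134, 95, 39, 22, 28, 25, 28, 28, 37, 51, 66, 79, 90, 94, 94, 95, 95, 92]
```

The parcel has reached the fence at about carriage y 1, and the pad is in about 2 mm. I'll press on to about 9.

>>> {"api": "play_rows", "payload": {
  "deltas": [0, 2, 0, 0, 0, 0, 0, 0, 4, 0, 0, 0, 0, 0, 0, 6, 0, 0, 0, 0, 0, 0, 7.5, 0, 0, 0, 0, 0, 0, 7.5, 0, 0, 0, 0, 0]
}}

```text
clock: 9.62
eef_pos: [567.2, 58.5, 98.4]
tool_rot: [-3.133, -0.001, 3.089]
force: [2.2, -15.0, -6.8]
width: 9.1
gripper_force: 58.7
```

```bash
sed -i "s/'w6',/'w8',/" m.py; python3 m.py w9;  python3 - <<'E'
import cv2
g=cv2.cvtColor(cv2.imread('pics/w9.png'),cv2.COLOR_BGR2GRAY)
print(g[116:120,325:400].mean(0).astype(int).tolist());print(g[150:155,300:350].mean(0).astype(int).tolist())
E
```

```text
9.625 [567.18  58.53  98.4 ] [-3.1333e+00 -1.1000e-03  3.0887e+00] [  2.2 -15.   -6.8] [-3.29 -0.46  0.08] 9.1
carriage y est 7.264928035634
w5 [351.48 379.42  27.94]
w8 [351.48 376.61  25.13]
w9 [351.69 370.11  18.42]
[134, 77, 33, 57, 68, 69, 75, 108, 123, 127, 152, 170, 160, 133, 124, 133, 161, 166, 142, 94, 52, 46, 46, 46, 48, 53, 90, 126, 138, 140, 140, 141, 139, 141, 138, 98, 37, 25, 25, 24, 25, 27, 31, 47, 64, 76, 90, 94, 94, 96, 94, 94, 94, 95, 96, 107, 118, 123, 127, 128]
[137, 134, 135, 135, 135, 135, 135, 136, 132, 114, 89, 64, 49, 96, 127, 137, 137, 138, 135, 117, 107, 123, 134, 133, 133, 134, 134, 134, 134, 134, 137, 138, 136, 123, 89, 100, 126, 133, 133, 134, 133, 133, 134, 134, 136, 137, 140, 138, 137, 138, 138, 134, 110, 71, 75, 118, 136, 139, 138, 138, 139, 140, 139, 139, 140, 140, 139, 139, 139, 138, 139, 138, 139, 139, 140]
[121, 121, 121, 122, 122, 120, 119, 100, 107, 126, 133, 134, 137, 137, 138, 139, 140, 141, 139, 140, 140, 139, 139, 138, 137, 137, 135, 136, 135, 135, 135, 136, 136, 131, 114, 96, 144, 174, 178, 178, 178, 178, 178, 177, 178, 177, 179, 177, 178, 178]
```

Compression reads about 6.2 mm, and the force agrees (15 N − 10 N friction ≈ 5 N). Next I'll locate the notch relative to the bar.

Run:
```python
from h import *
s=read_state();c=camera_info('wrist');t=np.array(s['eef_pos']);th=-.0475
y=np.array([-np.sin(th),np.cos(th)])
d=lambda u,v,z:round(float((ray('wrist',u,v,z,c)[:2]-t[:2])@y),2)
print('notches',[d(u,117.5,32) for u in(345,359.4,378.4)])
print('bar edges',d(307.5,152,124),d(334.7,152,124),'(bar up 9)')
print('mid tilt roll',s['tool_rot'][0]+np.pi)
```

```text
notches [14.47, 24.16, 36.93]
bar edges -6.03 5.25 (bar up 9)
mid tilt roll 0.008197943356867299
```

>>> {"api": "play_rows", "payload": {
  "deltas": [0, 2, 0, 0, 0, 0, 0, 0, 4, 0, 0, 0, 0, 0, 0, 5.3, 0, 0, 0, 0, 0, 0, 5.3, 0, 0, 0, 0, 0, 0, 5.3, 0, 0, 0, 0, 0]
}}

```text
clock: 10.3
eef_pos: [567.3, 62.1, 98.3]
tool_rot: [-3.131, -0.001, 3.088]
force: [1.7, -17.9, -7.7]
width: 9.3
gripper_force: 58.7
```

```bash
python3 m.py w10|head -6;  python3 - <<'E'
from h import *
g=cv2.cvtColor(cv2.imread('pics/w10.png'),cv2.COLOR_BGR2GRAY)
a=g[116:120,325:400].mean(0);print(a.astype(int).tolist())
s=read_state();c=camera_info('wrist');t=np.array(s['eef_pos']);th=-.0475
y=np.array([-np.sin(th),np.cos(th)])
d=lambda u,v,z:round(float((ray('wrist',u,v,z,c)[:2]-t[:2])@y),2)
w=np.clip(120-a,0,None)
from scipy.ndimage import label
l,n=label(w>0)
for k in range(1,n+1):
    i=np.where(l==k)[0];u=325+(i*w[i]).sum()/w[i].sum();print(u,d(u,117.5,32))
E
```

```text
10.3 [567.34  62.08  98.34] [-3.1315e+00 -1.4000e-03  3.0876e+00] [  1.7 -17.9  -7.7] [-3.87 -0.47  0.1 ] 9.3
carriage y est 10.823115121391737
w5 [351.48 379.42  27.94]
w8 [351.48 376.61  25.13]
w10 [351.56 365.44  13.88]
[121, 74, 36, 56, 70, 71, 80, 118, 129, 125, 138, 164, 169, 149, 106, 68, 48, 45, 45, 49, 56, 112, 138, 141, 141, 141, 141, 139, 141, 143, 108, 44, 28, 25, 25, 28, 27, 36, 54, 69, 84, 93, 95, 97, 94, 95, 94, 93, 96, 104, 114, 122, 124, 128, 130, 130, 130, 131, 129, 135]
[137, 135, 137, 135, 137, 136, 135, 137, 126, 104, 86, 64, 54, 105, 115, 119, 133, 133, 134, 134, 134, 134, 135, 136, 136, 140, 138, 137, 124, 95, 110, 131, 133, 134, 135, 134, 135, 133, 135, 136, 137, 140, 139, 139, 139, 140, 137, 115, 77, 83, 123, 137, 141, 140, 139, 140, 140, 140, 140, 139, 140, 139, 141, 141, 140, 139, 140, 139, 140, 139, 139, 141, 141, 140, 141]
336.25 8.48
354.28985507246375 20.62
373.38023952095807 33.45
```

Compression is about 9.1 mm and the notch is about 0.7 mm ahead. I'll move up to it, then lower the bar while still holding it, to feel for the notch.

>>> {"api": "play_rows", "payload": {
  "deltas": [0, 0.8, 0, 0, 0, 0, 0, 0, 0.8, 0, 0, 0, 0, 0, 0, 0.8, 2, 0, 0, 0, 0, 0, 0.8, 4, 0, 0, 0, 0, 0, 0.8, 6, 0, 0, 0, 0, 0, 0.8, 7, 0, 0, 0, 0, 0, 0.8, 7, 0, 0, 0, 0]
}}

```text
clock: 11.22
eef_pos: [567.4, 62.4, 91.7]
tool_rot: [-3.131, -0.001, 3.087]
force: [0.6, -19.4, -4.6]
width: 9.8
gripper_force: 59.1
```

At z 91.7 the bar is well below tooth-top height (~95.6), so it is going into the notch. I'll lower the rest of the way.

>>> {"api": "play_rows", "payload": {
  "deltas": [0, 0, 1, 0, 0, 0, 0, 0, 0, 2.2, 0, 0, 0, 0, 0, 0, 2.2, 0, 0, 0, 0]
}}

```text
clock: 11.6
eef_pos: [567.5, 62.4, 89.8]
tool_rot: [-3.131, -0.001, 3.087]
force: [0.9, -18.9, -3.2]
width: 9.1
gripper_force: 59.3
```

The bar is down. I'll ease off the y push so the fingers don't spring when they open.

>>> {"api": "play_rows", "payload": {
  "deltas": [0, -1.5, 0, 0, 0, 0, 0, 0, -3, 0, 0, 0, 0, 0, -4, 0, 0, 0, 0, 0, 0, -4, 0, 0, 0, 0, 0]
}}

```text
schema error: expected a multiple of 7 numbers
```

>>> {"api": "play_rows", "payload": {
  "deltas": [0, -1.5, 0, 0, 0, 0, 0, 0, -3, 0, 0, 0, 0, 0, 0, -4, 0, 0, 0, 0, 0, 0, -4, 0, 0, 0, 0, 0]
}}

```text
clock: 12.1
eef_pos: [567.5, 62.3, 89.8]
tool_rot: [-3.136, -0.001, 3.089]
force: [0.3, -11.9, -3.2]
width: 9.5
gripper_force: 59.2
```

>>> {"api": "play_rows", "payload": {
  "deltas": [0, -2, 0, 0, 0, 0, 0, 0, -4, 0.3, 0, 0, 0, 0, 0, -6, 0.5, 0, 0, 0, 0, 0, -6, 0.5, 0, 0, 0, 0]
}}

```text
clock: 12.6
eef_pos: [567.5, 62.1, 89.6]
tool_rot: [3.141, 0.0, 3.093]
force: [0.9, -2.5, 3.1]
width: 9.7
gripper_force: 60.1
```

>>> {"api": "play_rows", "payload": {
  "deltas": [0, 0, 0, 0, 0, 0, 0.3, 0, 0, 0, 0, 0, 0, 0.6, 0, 0, 0, 0, 0, 0, 1, 0, 0, 0, 0, 0, 0, 1, 0, 0, 0, 0, 0, 0, 1, 0, 0, 0, 0, 0, 0, 1]
}}

```text
clock: 13.35
eef_pos: [567.6, 62.0, 89.1]
tool_rot: [3.142, -0.0, 3.093]
force: [0.4, -0.6, 0.2]
width: 85.4
gripper_force: 0.0
```

```bash
python3 m.py w11|head -6
```

```text
13.35 [567.57  62.01  89.08] [ 3.1415e+00 -1.0000e-04  3.0927e+00] [ 0.4 -0.6  0.2] [ 0.02 -0.02 -0.02] 85.4
carriage y est 10.755695097893096
w5 [351.48 379.42  27.94]
w8 [351.48 376.61  25.13]
w11 [352.56 366.5   13.94]
[129, 68, 29, 53, 66, 67, 68, 95, 142, 166, 167, 167, 168, 163, 120, 59, 44, 43, 42, 43, 43, 58, 108, 133, 133, 131, 131, 133, 132, 131, 134, 100, 40, 23, 25, 26, 23, 25, 30, 44, 58, 71, 83, 89, 90, 90, 89, 89, 88, 87, 86, 90, 105, 114, 121, 121, 120, 120, 119, 118]
```

Released, and the pad is still in about 9 mm. I'll retreat straight up and look.

>>> {"api": "play_rows", "payload": {
  "deltas": [0, 0, -10, 0, 0, 0, 1, 0, 0, -35, 0, 0, 0, 1, 0, 0, -70, 0, 0, 0, 1, 0, 0, -105, 0, 0, 0, 1, 0, 0, -135, 0, 0, 0, 1, 0, 0, -150, 0, 0, 0, 1, 0, 0, -150, 0, 0, 0, 1, 0, 0, -150, 0, 0, 0, 1]
}}

```text
clock: 14.4
eef_pos: [566.7, 61.9, 237.9]
tool_rot: [-3.141, -0.002, 3.093]
force: [0.0, -0.1, -0.0]
width: 85.6
gripper_force: 0.0
```

Run:
```python
from h import *
a=get_image('wrist');b=get_image('scene');a=a[90:290,230:560][:,:,::-1];b=b[170:290,260:420][:,:,::-1]
a=cv2.resize(a,(500,300),interpolation=cv2.INTER_CUBIC);b=cv2.resize(b,(400,300),interpolation=cv2.INTER_CUBIC)
o=np.zeros((600,500,3),np.uint8);o[:300]=a;o[300:,:400]=b
cv2.imwrite('pics/fin.png',o);print(read_state()['eef_pos'])
```

```text
[566.75165871  61.90836809 237.75556655]
```

View pics/fin.png

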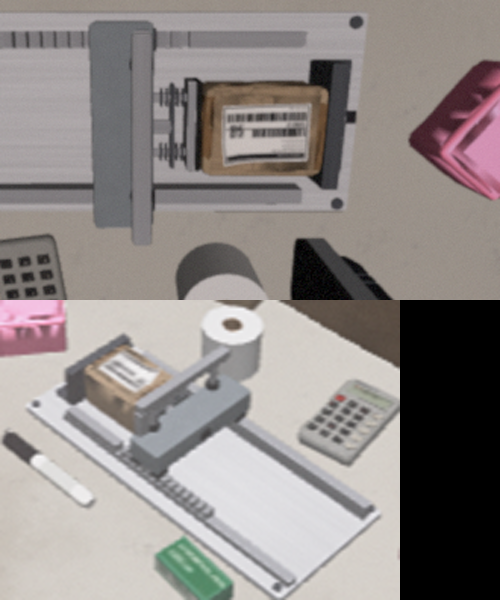

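The picture shows the parcel square between pad and fence, the bar down, the springs about half compressed and the bystanders untouched.

```bash
python3 -c "
from cell import *
print(finish_job())"
```

```text
the job is handed in; nothing more can be done
None
```

The parcel is clamped square against the fence, with the pad pressed in about 9 of its 18 mm and the bar dropped into its notch. The other things on the table were left alone, and the job was handed in at about 14.5 s.

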